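# Check a stool screw's thread with a pitch comb leaf

## Task

The counter stool's height screw lies in the wooden checking jig on the kitchen counter: take the coarse comb leaf, the one of the two whose teeth match the screw, and gently feel it down through the jig's slots into the thread until it sits fully home and flat, then let go of it. Then check that it does not rock: with closed fingertips press lightly down on its top edge near the end towards the screw's round flange, then near the other end, and leave the leaf seated there. Never force it, leave the fine leaf in its rack and disturb nothing else on the counter.

Things in the scene. Friction and masses are not known exactly. Their poses are not given: they have to be found in the camera images.
- leaf_coarse: Coarse comb leaf: aluminium plate on edge, 8 mm thick (x), 130 long (y), 50 tall (z), 0.2 kg. Ten square teeth below, pitch 12 mm, each 4 wide and 5 long, at y = -54, -42 ... 54 mm. Origin: its middle at the tooth tips; top edge at z = 50. Same either way round. Starts upright on its tooth tips in one of the rack's two places.
- leaf_coarse_a (a point): Tip of the coarse leaf's end tooth on its -y end (y = -54 mm, z = 0 in the leaf's frame).
- leaf_coarse_b (a point): Tip of the coarse leaf's end tooth on its +y end (y = +54 mm, z = 0 in the leaf's frame).
- leaf_fine: Fine comb leaf, the same plate but with fourteen finer teeth, pitch 8 mm, 3 mm wide; it does not fit this screw. Same frame. It stands in the rack's other place and is to stay there.
- rack: Low wooden rack, fixed, 140 (x) by 150 (y) mm, base 10 mm thick; origin at the centre of its underside. The leaves stand on the base, long side along its y, at x = -40 and +40 mm, each between four upright 8 mm dowels (at y = -52 and 52, 11 mm clear between them, tops at z = 42 mm). Lift leaves straight up.
- stand: Wooden checking jig, fixed, base 90 (x) by 150 (y) mm; origin at the centre of its underside. The stool's steel screw lies in it along its y, axis at z = 50 mm, clamped: it does not slide or turn. Square thread: pitch 12 mm, diameter 40 mm outside, 30 mm at the root; crests 5 mm wide with tops at z = 70, grooves 7 mm wide with bottoms at z = 65 mm.
- seat (a point): Fixed point of the jig at x = 0, y = 0, z = 65 mm, the height of the leaf's tooth tips when home (on crests it rides 5 mm higher). Where the grooves lie along y varies and no pose tells it: with its teeth over the grooves, give or take 1.5 mm, the leaf's middle is off y = 0 by 2.5 to 9.5 mm (a pitch farther or back also fits).
- slot_flange (a point): Middle of the slot in the jig's end block at y = -55 mm (the end towards the screw's round flange of 90 mm diameter, which is at y = -118 mm), at the slot's top, z = 90 mm. The slot is open to the top, 12 mm wide about x = 0, deeper than the grooves; the block is 12 mm thick. Guide strips flare out above it to z = 101 mm.
- slot_far (a point): The same for the like slot at y = +55 mm, the end away from the flange. The two slots hold the leaf upright, with 2 mm play on each side.
- seat_nut: Bystander: loose dark steel ring nut lying flat, 64 mm across, 22 mm high. Origin at its underside.
- driver: Bystander: loose screwdriver with a black handle, lying along its x. Its origin lies on the counter.
- mug: Bystander: white mug, 80 mm across, 90 mm high. Origin at its underside.
- jar: Bystander: glass jar with a lid, 76 mm across, 110 mm high. Origin at its underside.
- spanner: Bystander: steel spanner lying on the counter. Its origin lies on the counter.
- foot: Bystander: round rubber stool foot, 40 mm across, 18 mm high. Origin at its underside.

How it is judged:
By the outcome, as a careful person would: the job done as asked, in the order asked, and still so for the second after the job is handed in, with the robot touching nothing.
It also fails if it takes over 58 s, if anything falls off the work surface, if the arm or the gripper's body presses on something with over 40 N, if the wrist force passes 120 N, or if a joint passes its speed limit or range.

## Robot

A 7-joint arm with a two-finger parallel gripper is mounted at the origin on the work surface. World frame = base frame: x ahead of the robot, y to its left, z up, the work surface at z = 0. Lengths are in m, angles in rad, forces in N, time in s.
With the tool pointing down it reaches from about 0.4 to 0.85 m from the base axis. Payload 4.5 kg.
Tool frame: the origin (TCP) lies midway between the tips of the shut fingers; the grasp point (between the pads) lies 19 mm behind it; z points along the fingers, y is the line along which they close (so a half turn about z gives the same grasp; the last joint's range is limited). The gripper opens to 88 mm and grips with 3 to 60 N. Pads are 18 mm wide; open, the fingers measure 123 mm over their backs; the gripper's body (75 mm by 187 mm) begins 45 mm behind the grasp point.
Start: joints at [-1.254, 0.689, -0.195, 1.565, 0.157, 0.902, -0.215], TCP at [0.174, 0.6, 0.239] pointing down, gripper open.
Joint ranges: [-3.01, 3.01], [-0.46, 2.08], [-1.47, 1.51], [0.13, 2.56], [-1, 4.14], [0.04, 2.09], [-2.66, 2.66]. Speed limits (rad/s): [2.57, 2.57, 3.14, 3.14, 3.14, 3.14, 3.14].

## Interface

Orientations are given as a unit quaternion [x, y, z, w].
In Python, from plant import r, eyes, finish_job gives the robot as it stands. The module is installed in compiled form; this text tells all that it offers.
- The arm moves only by the tool move_arm, never from a script. Its argument "motion" is a list of rows, each a list of 7 numbers: the shift along the tool's x, y, z in mm, then the turn, a rotation vector about the tool's x, y, z in degrees, then the closure, from 0 (fully open) to 1 (shut). A call has 1 to 5 rows; each row is the pose to reach, as a shift and turn from the pose commanded when the call began, along the tool's axes at that moment; what a row does not reach only later rows make up. A row lasts 1/8 s, in which the tool goes at most 62.5 mm and 10.7 degrees, less where a joint would pass 70% of its speed; a pose out of reach is approached as far as the arm can. A call with a gripper value outside its range is refused whole. The fingers move at their own pace and stop on an object; "newtons" is the grip in N (left out, the last holds). Time passes only in rows, so rows that repeat a pose let the fingers close. It gives the time, the measured TCP pose, the force, the opening and the grip force at its end, in the units of the state.
- r.get_state(): the state, without advancing time (a new reading comes with each control period).
- eyes.snapshot(name): name is "scene" or "top"; returns a dict with "frame" (400x640x3 uint8, red, green, blue), "z_map" (400x640 float32, m along the optical axis (not along the pixel's ray), 0 where there is no reading), "intrinsics" (3x3 intrinsics, pixels), "world_to_cam" (4x4, takes a point from world to camera coordinates). Camera axes: x right, y down, z forward; pixel columns grow to the right and rows downward; lengths in m; the calibration is good to about 2 mm. A picture is of the moment at which its call begins.
- finish_job(): hands the job in; it is judged then, once.
The state is a dict: "clock": time; "q": joint angles; "qd": joint speeds; "joint_torque": joint torques, N m; "tool_pos": TCP position; "eef_rot": TCP orientation; "contact_force": force on the tool from outside, world axes, zero at the start; "moment": the same for the moment, N m; "opening": opening from 0.0 (shut) to 1.0 (fully open); "finger_force": force on a finger pad.
Only numpy, scipy, OpenCV 4.12 (cv2) and the standard library are available. Lean on these libraries where they do the work, as an engineer would, in place of code of your own. Each camera call takes 0.05 s, during which the arm holds its last target. There are 200 camera calls.

## Working session

There is one attempt and no reset: what is moved stays moved. The work goes in short steps, Python scripts to look and compute and a tool call to move; the robot and the scene stay as the last step left them, time stands still between calls to the robot, and variables do not carry over. Pictures are saved under pics/ and viewed, at most 10 in all, crops included, and the job is handed in when it is done.

Besides the shell and the picture viewer there is one more tool, called as a command line: name --pt "numbers of a row" for each row, then --argument value for the rest. move_arm: Moves the arm, as the interface text tells. Its arguments: {"type":"object","properties":{"motion":{"type":"array","items":{"type":"array","items":{"type":"number"}}},"newtons":{"type":"number"}},"required":["motion"]}

```bash
mkdir -p pics; cat > h.py <<'E'
import numpy as np, cv2
from plant import r, eyes, finish_job
def world(s,u,v,z=None):
    K=s["intrinsics"];T=np.linalg.inv(s["world_to_cam"])
    d=s["z_map"][int(v),int(u)]
    ray=T[:3,:3]@np.linalg.solve(K,[u,v,1.]);o=T[:3,3]
    if z is not None: d=(z-o[2])/ray[2]
    return o+ray*d
def wmap(s):
    K=s["intrinsics"];T=np.linalg.inv(s["world_to_cam"])
    v,u=np.mgrid[:400,:640];p=np.stack([u,v,1+0*u],-1)@np.linalg.inv(K).T*s["z_map"][...,None]
    return p@T[:3,:3].T+T[:3,3]
E
python3 - <<'E'
from h import *
for n in("scene","top"):
    s=eyes.snapshot(n);np.save(n+".npy",s,allow_pickle=True)
    cv2.imwrite(f"pics/{n}0.png",s["frame"][...,::-1])
    print(n,s["world_to_cam"].round(3).tolist(),s["intrinsics"].tolist())
print(r.get_state())
E
```

```text
scene [[0.539, 0.842, -0.017, -0.31], [0.554, -0.37, -0.745, -0.293], [-0.634, 0.392, -0.667, 1.395], [0.0, 0.0, 0.0, 1.0]] [[402.62232225513276, 0.0, 325.5718755599648], [0.0, 402.62232225513276, 200.4288612634078], [0.0, 0.0, 1.0]]
top [[-0.017, -0.999, -0.031, 0.026], [-0.995, 0.02, -0.099, 0.612], [0.1, 0.029, -0.995, 1.068], [0.0, 0.0, 0.0, 1.0]] [[513.501234830613, 0.0, 317.9302852695421], [0.0, 513.501234830613, 206.4965613228658], [0.0, 0.0, 1.0]]
{'clock': 0.1, 'q': array([-1.25419624,  0.6899086 , -0.19452718,  1.56619087,  0.15730238,
        0.90248941, -0.21508379]), 'qd': array([ 0.00022644, -0.00099945,  0.00063075, -0.00157207,  0.00056483,
       -0.00053836,  0.00056461]), 'joint_torque': array([-3.78170036e-03, -5.28496099e+01, -1.27174996e+00, -1.53838634e+01,
       -5.25589124e-02,  1.93150110e-03,  5.00284852e-05]), 'tool_pos': array([0.17428939, 0.59964355, 0.23799821]), 'eef_rot': array([ 1.40883028e-01,  9.90025923e-01, -8.00455853e-04, -5.82965377e-05]), 'contact_force': array([ 9.31353638e-01, -4.23356889e-04, -6.43234741e-01]), 'moment': array([-0.07756382,  0.00551314, -0.02240456]), 'finger_force': 0.0, 'opening': 1.0002933113679873}
```

View pics/scene0.png

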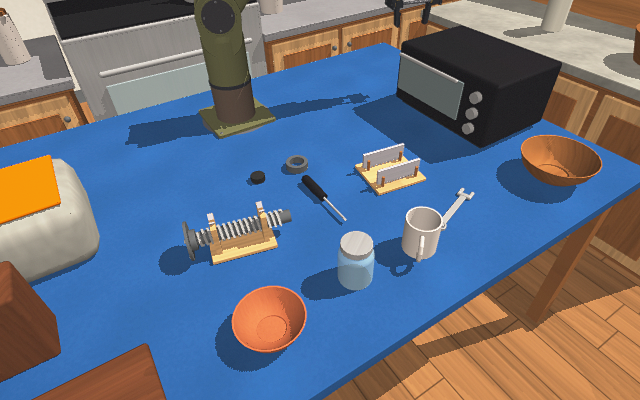

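View pics/top0.png

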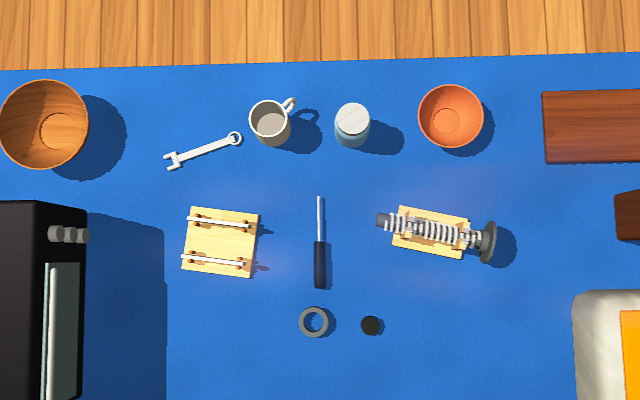

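The scene view has the rack at about (390,170) and the jig at (240,235). In the top view the leaves are at about (218,222) and (212,262), the screw runs from (378,219) to the flange at (488,242). I'll enlarge both to identify the leaves and measure.

```bash
python3 - <<'E'
from h import *
s=np.load("scene.npy",allow_pickle=True).item();t=np.load("top.npy",allow_pickle=True).item()
a=cv2.resize(s["frame"][135:200,345:435],None,fx=8,fy=8,interpolation=cv2.INTER_CUBIC)
cv2.imwrite("pics/rack.png",a[...,::-1])
A=cv2.resize(t["frame"][198:282,170:270],None,fx=4,fy=4,interpolation=cv2.INTER_CUBIC)
B=cv2.resize(t["frame"][198:272,370:500],None,fx=6,fy=6,interpolation=cv2.INTER_CUBIC)
cv2.imwrite("pics/jig.png",B[...,::-1])
W=wmap(t)
# leaves: points z 45..75 in rack region
def line(reg,lo,hi):
    P=W[reg].reshape(-1,3);P=P[(P[:,2]>lo)&(P[:,2]<hi)]
    return P
for reg in((slice(205,240),slice(175,262)),(slice(245,280),slice(170,262))):
    P=line(reg,.052,.075);c,( w,h),ang=cv2.minAreaRect((P[:,:2]*1000).astype(np.float32))
    print("leaf",len(P),c,w,h,ang,np.median(P[:,2]))
# jig base & rack base top faces
for nm,reg,lo,hi in(("rack",(slice(200,285),slice(170,270)),.004,.016),("jigblk",(slice(195,275),slice(370,480)),.075,.11)):
    P=line(reg,lo,hi);print(nm,len(P),cv2.minAreaRect((P[:,:2]*1000).astype(np.float32)),P[:,2].max())
P=line((slice(205,265),slice(370,482)),.02,.075);print("screw z",P[:,2].max())
P=line((slice(195,275),slice(370,480)),.075,.11)
from scipy.cluster.vq import kmeans2
c,l=kmeans2(P[:,:2],2,seed=1,minit='++');print(c,[(P[l==i].min(0).round(4),P[l==i].max(0).round(4)) for i in(0,1)])
P=line((slice(205,265),slice(375,480)),.058,.072)
v=np.linalg.svd(P[:,:2]-P[:,:2].mean(0),full_matrices=False)[2][0];print("crest",P.mean(0),v,np.degrees(np.arctan2(v[1],v[0])))
P=line((slice(215,270),slice(478,505)),.03,.1);print("flange",P.mean(0),P.min(0),P.max(0))
E
```

```text
leaf 241 (582.1610107421875, 226.52610778808594) 130.35365295410156 8.03564739227295 81.55199432373047 0.060072923196185846
leaf 249 (503.0427551269531, 237.7344970703125) 129.4652862548828 7.922975063323975 81.4774169921875 0.06019481778264457
rack 3765 ((541.8567504882812, 232.1580810546875), (217.82577514648438, 183.80972290039062), 89.1514892578125) 0.015966253284455778
jigblk 350 ((555.4586791992188, -223.11642456054688), (122.44510650634766, 56.17431640625), 77.08869171142578) 0.10393174009546291
screw z 0.07482920690902084
[[ 0.56736935 -0.1687148 ]
 [ 0.54294304 -0.27538635]] [(array([ 0.5393, -0.18  ,  0.0754]), array([ 0.5955, -0.1579,  0.1024])), (array([ 0.5155, -0.2885,  0.0752]), array([ 0.5715, -0.2641,  0.1039]))]
crest [ 0.5575697  -0.21098513  0.06493838] [0.22439342 0.97449864] 77.03278814841491
flange [ 0.53077227 -0.32704853  0.07041053] [ 0.48655296 -0.34516171  0.03015047] [ 0.57366619 -0.30996065  0.09879023]
```

View pics/rack.png

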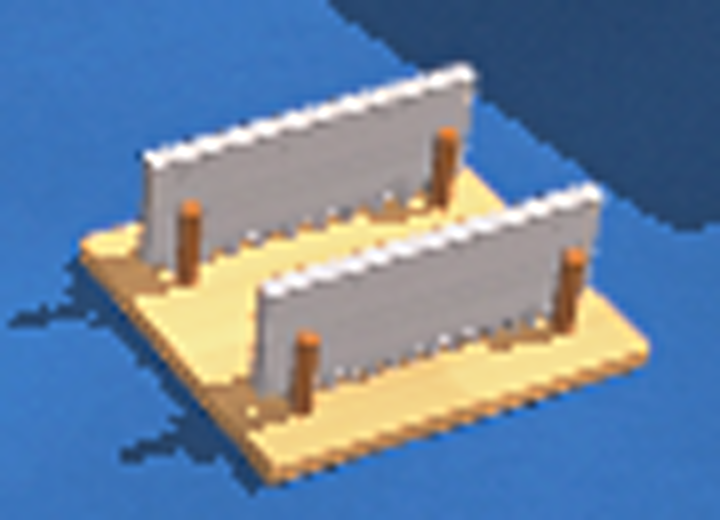

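View pics/jig.png

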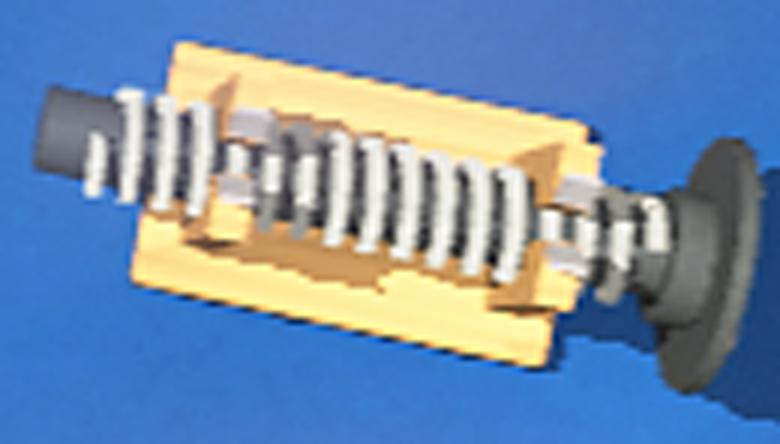

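The rack crop shows the rear leaf (near x=0.503) with wider tooth gaps than the front one, and the jig crop shows the crests clearly. I'll confirm both numerically and work out the first move.

```bash
cat >> h.py <<'E'
from scipy.ndimage import map_coordinates
from scipy.spatial.transform import Rotation as R
def proj(s,P):
    c=P@s["world_to_cam"][:3,:3].T+s["world_to_cam"][:3,3];p=c@s["intrinsics"].T
    return p[:,:2]/p[:,2:]
def prof(s,P):
    p=proj(s,P);return map_coordinates(s["frame"].astype(float).mean(2),[p[:,1],p[:,0]],order=1)
def go(pos,yaw_y):  # yaw_y: world angle (deg) of tool y, tool pointing down
    st=r.get_state();M=R.from_quat(st["eef_rot"])
    a=np.radians(yaw_y);y=np.array([np.cos(a),np.sin(a),0]);z=np.array([0,0,-1.])
    T=R.from_matrix(np.stack([np.cross(y,z),y,z],1))
    print("t",round(st["clock"],2),"shift mm",(M.inv().apply(np.array(pos)-st["tool_pos"])*1000).round(1),"turn",(M.inv()*T).as_rotvec(degrees=True).round(2),
      "F",st["contact_force"].round(1),"M",st["moment"].round(2),"open",round(st["opening"],3),"ff",round(st["finger_force"],1),"pos",st["tool_pos"].round(4))
JM=np.array([.5552,-.2221]);JA=np.radians(77.1);JY=np.array([np.cos(JA),np.sin(JA)])  # jig mid and +y
E
python3 - <<'E'
from h import *
s=np.load("scene.npy",allow_pickle=True).item();t=np.load("top.npy",allow_pickle=True).item()
d=np.array([np.cos(np.radians(81.5)),np.sin(np.radians(81.5))]);n=np.array([d[1],-d[0]])
yy=np.linspace(-.06,.06,481)
for nm,c in(("front",[.5822,.2265]),("back",[.503,.2377])):
  for dz in(.009,.012,.015):
    for face in(.004,):
      P=np.c_[np.array(c)+yy[:,None]*d+n*face,np.full(481,dz)]
      f=prof(s,P);f=f-f.mean()
      print(nm,dz,{p:round(abs((f*np.hanning(481)*np.exp(2j*np.pi*yy/p*1000)).sum())/100,1) for p in(6,7,8,9,10,11,12,13,14)})
for x in(-.004,0,.004):
  nJ=np.array([JY[1],-JY[0]])
  y2=np.linspace(-.04,.04,161);f=prof(t,np.c_[JM+y2[:,None]*JY+nJ*x,np.full(161,.07)])
  ph=np.angle(((f-f.mean())*np.exp(-2j*np.pi*y2/.012)).sum());print("crest y mod12",(ph/2/np.pi*12)%12, "amp",f.std(), "peaks",[round(y2[i]*1000,1) for i in range(2,159) if f[i]>=f[i-1] and f[i]>f[i+1]])
go([.503,.2377,.16],-8.5)
E
```

```text
front 0.009 {6: np.float64(1.6), 7: np.float64(0.6), 8: np.float64(5.8), 9: np.float64(4.6), 10: np.float64(9.7), 11: np.float64(7.4), 12: np.float64(8.0), 13: np.float64(7.7), 14: np.float64(5.2)}
front 0.012 {6: np.float64(1.0), 7: np.float64(1.5), 8: np.float64(6.7), 9: np.float64(5.9), 10: np.float64(10.0), 11: np.float64(8.1), 12: np.float64(7.3), 13: np.float64(4.9), 14: np.float64(4.2)}
front 0.015 {6: np.float64(0.8), 7: np.float64(2.5), 8: np.float64(3.8), 9: np.float64(7.1), 10: np.float64(13.4), 11: np.float64(10.3), 12: np.float64(7.2), 13: np.float64(5.8), 14: np.float64(4.6)}
back 0.009 {6: np.float64(1.0), 7: np.float64(1.3), 8: np.float64(3.3), 9: np.float64(5.3), 10: np.float64(0.6), 11: np.float64(13.9), 12: np.float64(18.1), 13: np.float64(13.6), 14: np.float64(7.1)}
back 0.012 {6: np.float64(1.7), 7: np.float64(3.3), 8: np.float64(4.0), 9: np.float64(1.0), 10: np.float64(4.4), 11: np.float64(5.1), 12: np.float64(3.9), 13: np.float64(4.7), 14: np.float64(3.0)}
back 0.015 {6: np.float64(0.8), 7: np.float64(2.3), 8: np.float64(7.2), 9: np.float64(1.7), 10: np.float64(4.9), 11: np.float64(9.6), 12: np.float64(6.4), 13: np.float64(1.9), 14: np.float64(3.5)}
crest y mod12 8.762570679146108 amp 51.725461657139945 peaks [np.float64(-33.5), np.float64(-21.0), np.float64(-9.0), np.float64(3.0), np.float64(15.5), np.float64(26.0), np.float64(38.5)]
crest y mod12 8.280067565170125 amp 50.30290026272554 peaks [np.float64(-33.0), np.float64(-20.5), np.float64(-8.5), np.float64(4.0), np.float64(14.5), np.float64(27.0), np.float64(39.0)]
crest y mod12 7.951155742584428 amp 52.26311798836334 peaks [np.float64(-32.0), np.float64(-20.0), np.float64(-7.5), np.float64(3.0), np.float64(15.5), np.float64(27.5)]
t 0.1 shift mm [-416.6 -255.8   78.5] turn [-7.00e-02  7.00e-02  8.23e+01] F [ 0.9 -0.  -0.6] M [-0.08  0.01 -0.02] open 1.0 ff 0.0 pos [0.1743 0.5996 0.238 ]
```

```bash
python3 - <<'E'
from h import *
s=np.load("scene.npy",allow_pickle=True).item();t=np.load("top.npy",allow_pickle=True).item()
for q in((402,58),(455,30),(558,65),(490,95),(485,142)): print("mw",q,world(s,*q).round(3))
d=np.array([np.cos(np.radians(81.5)),np.sin(np.radians(81.5))]);n=np.array([d[1],-d[0]])
yy=np.linspace(-.058,.058,465);o=np.arange(-4,4.01,.5)/1000
def tmpl(p,w,N):
    c=(np.arange(N)-(N-1)/2)*p
    return lambda y:(abs(y[:,None]-c).min(1)<w/2).astype(float)
C=tmpl(.012,.004,10);F=tmpl(.008,.003,14)
from scipy.ndimage import gaussian_filter1d as g
for nm,c in(("front",[.5822,.2265]),("back",[.503,.2377])):
  for dz in(.0105,.0125,.0145):
    f=prof(s,np.c_[np.array(c)+yy[:,None]*d+n*.004,np.full(465,dz)]);f=f-g(f,60)
    print(nm,dz,[round(max(abs(np.corrcoef(f,g(T(yy+k),8)-g(T(yy+k),60))[0,1]) for k in o),2) for T in(C,F)],"coarse,fine")
go([.503,.2377,.16],-8.5)
E
```

```text
mw (402, 58) [0.245 0.515 0.166]
mw (455, 30) [0.255 0.735 0.215]
mw (558, 65) [0.617 0.78  0.208]
mw (490, 95) [0.601 0.519 0.182]
mw (485, 142) [0.62  0.529 0.037]
front 0.0105 [np.float64(0.05), np.float64(0.38)] coarse,fine
front 0.0125 [np.float64(0.1), np.float64(0.28)] coarse,fine
front 0.0145 [np.float64(0.11), np.float64(0.36)] coarse,fine
back 0.0105 [np.float64(0.26), np.float64(0.35)] coarse,fine
back 0.0125 [np.float64(0.12), np.float64(0.29)] coarse,fine
back 0.0145 [np.float64(0.15), np.float64(0.38)] coarse,fine
t 0.1 shift mm [-416.6 -255.8   78.5] turn [-7.00e-02  7.00e-02  8.23e+01] F [ 0.9 -0.  -0.6] M [-0.08  0.01 -0.02] open 1.0 ff 0.0 pos [0.1743 0.5996 0.238 ]
```

```bash
python3 - <<'E'
from h import *
s=np.load("scene.npy",allow_pickle=True).item()
d=np.array([np.cos(np.radians(81.5)),np.sin(np.radians(81.5))]);n=np.array([d[1],-d[0]])
out=[]
for c in([.5822,.2265],[.503,.2377]):
  Y,Z=np.meshgrid(np.linspace(-.07,.07,780),np.linspace(.04,.0,240))
  P=np.c_[np.array(c)+Y.reshape(-1,1)*d+n*.004,Z.reshape(-1)]
  p=proj(s,P).astype(np.float32).reshape(240,780,2)
  out.append(cv2.remap(s["frame"],p[...,0],p[...,1],cv2.INTER_CUBIC))
cv2.imwrite("pics/teeth.png",np.vstack(out)[...,::-1])
E
```

```text
(no output)
```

View pics/teeth.png

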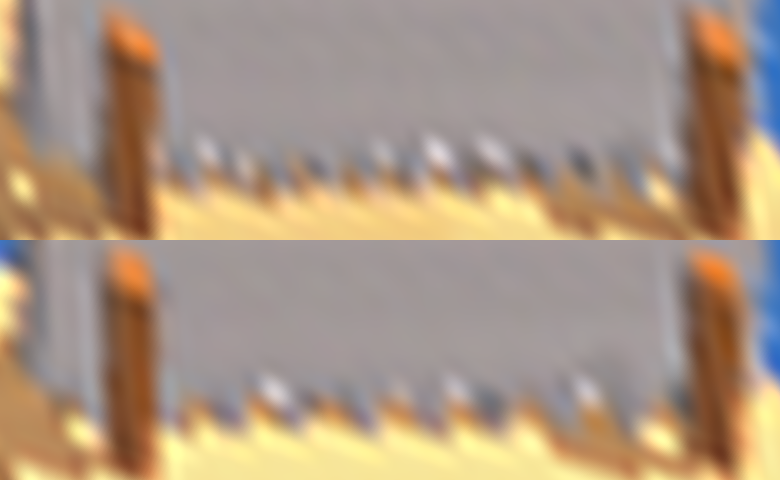

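move_arm --pt "0 0 -60 0 0 0 0" --pt "-40 -40 -60 0 0 10 0" --pt "-80 -75 -60 0 0 20 0" --pt "-130 -105 -60 0 0 30 0" --pt "-180 -135 -60 0 0 40 0" --newtons 15

```text
clock: 0.72
tool_pos: [0.3104, 0.4187, 0.2986]
eef_rot: [0.473, 0.881, -0.0, 0.0]
contact_force: [0.5, -0.5, 0.5]
opening: 1.001
finger_force: 0.0
```

Rectified faces: the upper (front) leaf has gaps about 47 px apart (8 mm). The lower (rear) leaf has them at x=190, 270, 325, 395, 460, 525, 590, about 66 px apart (12 mm), so the coarse leaf is the rear one at x=0.503.

```bash
python3 - <<'E'
from h import *
go([.503,.2377,.12],-8.5)
E
```

```text
t 0.72 shift mm [-257.2   60.8  178.7] turn [-1.0e-02  1.0e-02  4.2e+01] F [ 0.5 -0.5  0.5] M [-0.02 -0.04 -0.02] open 1.001 ff 0.0 pos [0.3104 0.4187 0.2986]
```

move_arm --pt "-55 13 20 0 0 10 0.5" --pt "-110 26 40 0 0 20 0.5" --pt "-165 39 60 0 0 30 0.5" --pt "-220 52 80 0 0 40 0.5" --pt "-257 61 110 0 0 42 0.5"

```text
clock: 1.35
tool_pos: [0.5056, 0.2384, 0.1883]
eef_rot: [0.757, 0.653, 0.001, 0.001]
contact_force: [0.1, 1.3, -0.4]
opening: 0.498
finger_force: 0.0
```

```bash
python3 - <<'E'
from h import *
go([.503,.2377,.029],-8.5)
E
```

```text
t 1.35 shift mm [ -1.1  -2.8 159.3] turn [0.13 0.   0.03] F [ 0.1  1.3 -0.4] M [-0.05  0.04 -0.  ] open 0.498 ff 0.0 pos [0.5056 0.2384 0.1883]
```

move_arm --pt "0 0 50 0 0 0 0.5" --pt "0 0 95 0 0 0 0.5" --pt "0 0 110 0 0 0 0.5" --pt "0 0 110 0 0 0 0.5"

```text
clock: 1.85
tool_pos: [0.5029, 0.2407, 0.0784]
eef_rot: [0.756, 0.655, -0.001, -0.0]
contact_force: [0.2, 0.5, 0.0]
opening: 0.496
finger_force: 0.0
```

```bash
python3 - <<'E'
from h import *
go([.503,.2377,.029],-8.5)
E
```

```text
t 1.85 shift mm [-2.9  0.6 49.4] turn [-0.06  0.04  0.31] F [0.2 0.5 0. ] M [-0.1   0.07 -0.  ] open 0.496 ff 0.0 pos [0.5029 0.2407 0.0784]
```

move_arm --pt "-3 0.5 20 0 0 0.3 0.5" --pt "-3 0.5 40 0 0 0.3 0.5" --pt "-3 0.5 49 0 0 0.3 0.5" --pt "-3 0.5 49 0 0 0.3 0.5"

```text
clock: 2.35
tool_pos: [0.5038, 0.2381, 0.0305]
eef_rot: [0.757, 0.653, 0.001, 0.0]
contact_force: [-0.4, 0.3, -0.2]
opening: 0.501
finger_force: 0.0
```

```bash
python3 - <<'E'
from h import *
go([.503,.2377,.029],-8.5)
E
```

```text
t 2.35 shift mm [-0.5 -0.7  1.5] turn [ 0.05 -0.04  0.01] F [-0.4  0.3 -0.2] M [-0.07  0.02 -0.01] open 0.501 ff 0.0 pos [0.5038 0.2381 0.0305]
```

move_arm --pt "0 -0.7 0 0 0 0 0.8" --pt "0 -0.7 0 0 0 0 1" --pt "0 -0.7 0 0 0 0 1" --pt "0 -0.7 0 0 0 0 1" --pt "0 -0.7 0 0 0 0 1" --newtons 20

```text
clock: 2.98
tool_pos: [0.503, 0.2379, 0.0299]
eef_rot: [0.758, 0.653, 0.0, 0.0]
contact_force: [1.1, -0.4, 2.5]
opening: 0.086
finger_force: 20.0
```

```bash
python3 - <<'E'
from h import *
go([.503,.2377,.13],-8.5)
E
```

```text
t 2.98 shift mm [-1.000e-01  1.000e-01 -1.001e+02] turn [ 0.04 -0.03 -0.01] F [ 1.1 -0.4  2.5] M [-0.05 -0.03  0.01] open 0.086 ff 20.0 pos [0.503  0.2379 0.0299]
```

move_arm --pt "0 0 -15 0 0 0 1" --pt "0 0 -40 0 0 0 1" --pt "0 0 -80 0 0 0 1" --pt "0 0 -125 0 0 0 1" --pt "0 0 -135 0 0 0 1"

```text
clock: 3.6
tool_pos: [0.5034, 0.2382, 0.1678]
eef_rot: [0.758, 0.653, 0.002, 0.0]
contact_force: [0.8, 0.4, -2.0]
opening: 0.092
finger_force: 20.0
```

```bash
python3 - <<'E'
from h import *
p=JM+JY*.0036
go([*p,.165],-12.9)
E
```

```text
t 3.6 shift mm [-444.   119.6    1.9] turn [ 0.18 -0.16  4.39] F [ 0.8  0.4 -2. ] M [-0.05  0.09 -0.01] open 0.092 ff 20.0 pos [0.5034 0.2382 0.1678]
```

move_arm --pt "-35 9 0 0 0 0.4 1" --pt "-80 21 0 0 0 0.8 1" --pt "-130 35 0 0 0 1.2 1" --pt "-180 48 0 0 0 1.7 1" --pt "-230 62 0 0 0 2.2 1"

```text
clock: 4.22
tool_pos: [0.5286, -0.0002, 0.1639]
eef_rot: [0.77, 0.638, -0.001, -0.001]
contact_force: [-0.5, 0.3, -2.1]
opening: 0.09
finger_force: 20.0
```

move_arm --pt "-50 13 0 0 0 0.5 1" --pt "-100 27 0 0 0 1 1" --pt "-145 39 0 0 0 1.4 1" --pt "-185 50 0 0 0 1.8 1" --pt "-210 57 0 0 0 2.2 1"

```text
clock: 4.85
tool_pos: [0.5453, -0.2182, 0.1636]
eef_rot: [0.783, 0.622, -0.001, -0.001]
contact_force: [0.2, 0.1, -0.9]
opening: 0.088
finger_force: 20.0
```

move_arm --pt "0 0 0 0 0 0 1" --pt "0 0 0 0 0 0 1"

```text
clock: 5.1
tool_pos: [0.5463, -0.2138, 0.1639]
eef_rot: [0.782, 0.624, -0.0, -0.002]
contact_force: [-0.5, 0.2, -2.1]
opening: 0.086
finger_force: 20.0
```

```bash
python3 - <<'E'
from h import *
t=eyes.snapshot("top");s=eyes.snapshot("scene")
np.save("top1.npy",t,allow_pickle=True);np.save("scene1.npy",s,allow_pickle=True)
p=JM+JY*.0036
go([*p,.150],-12.9)
A=cv2.resize(t["frame"][180:280,365:505],None,fx=4,fy=4,interpolation=cv2.INTER_CUBIC)
B=cv2.resize(s["frame"][150:270,170:310],None,fx=4,fy=4,interpolation=cv2.INTER_CUBIC)
cv2.imwrite("pics/over.png",cv2.resize(np.hstack([A[:400],B[:400]]),(800,286))[...,::-1])
cv2.imwrite("pics/over2.png",B[...,::-1])
E
```

```text
t 5.2 shift mm [-3.  10.1 14.3] turn [-0.09 -0.09  0.15] F [ 0.1 -0.3 -1.7] M [-0.11  0.1   0.03] open 0.09 ff 20.0 pos [ 0.5468 -0.2135  0.1643]
```

View pics/over2.png

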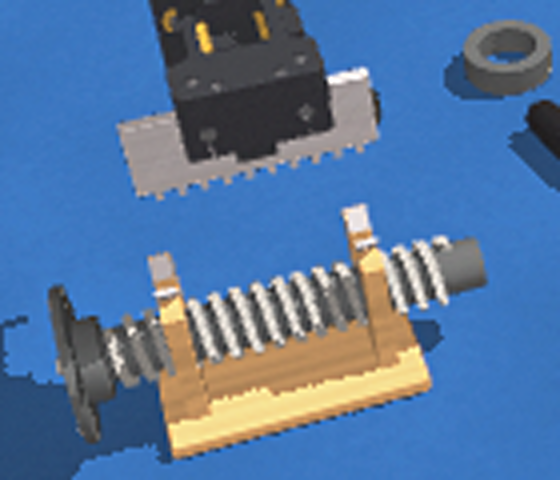

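The lifted leaf has ten coarse teeth, at about (140–365,150–195), and hangs level and parallel to the screw above the jig. I'll cross-check the slot line from the strip midpoints in jig.png and then step down.

```bash
python3 - <<'E'
from h import *
t=np.load("top.npy",allow_pickle=True).item()
a=world(t,410.33,223.4,.1);b=world(t,465.58,235.1,.1);print(a,b,(a+b)/2,np.degrees(np.arctan2(*(a-b)[[1,0]])),np.linalg.norm(a-b))
# held leaf in top view: points z ~ .185-.2
for n in ("top1","scene1"):
    s=np.load(n+".npy",allow_pickle=True).item();W=wmap(s).reshape(-1,3)
    m=(W[:,2]>.185)&(W[:,2]<.2)&(abs((W[:,:2]-JM)@JY)<.09)&(abs((W[:,:2]-JM)@[JY[1],-JY[0]])<.03)
    y=(W[m][:,:2]-JM)@JY; print(n,m.sum(),(y.min()*1e3,y.max()*1e3) if m.any() else '')
E
```

```text
[ 0.56783421 -0.17015934  0.1       ] [ 0.54263993 -0.27793887  0.1       ] [ 0.55523707 -0.2240491   0.1       ] 76.8429276540912 0.110685040117617
top1 127 (np.float64(24.662799353061867), np.float64(71.91475043208706))
scene1 135 (np.float64(-57.71286456093934), np.float64(72.09680248667374))
```

move_arm --pt "-3 10 10 0 0 0.1 1" --pt "-3 10 14 0 0 0.1 1" --pt "-3 10 14 0 0 0.1 1" --pt "-3 10 14 0 0 0.1 1"

```text
clock: 5.7
tool_pos: [0.5559, -0.2208, 0.1506]
eef_rot: [0.783, 0.623, -0.0, -0.0]
contact_force: [0.9, -0.7, -2.1]
opening: 0.086
finger_force: 20.0
```

move_arm --pt "1.5 0 20 0 0 0 1" --pt "1.5 0 30 0 0 0 1" --pt "1.5 0 38 0 0 0 1" --pt "1.5 0 45 0 0 0 1" --pt "1.5 0 45 0 0 0 1"

```text
clock: 6.32
tool_pos: [0.5561, -0.2194, 0.1053]
eef_rot: [0.783, 0.623, -0.0, -0.0]
contact_force: [-0.1, -0.1, -2.8]
opening: 0.087
finger_force: 20.0
```

```bash
cat > c.py <<'E'
from h import *
p=JM+JY*.003
go([*p,.085],-12.9)
st=r.get_state();d=st["tool_pos"][:2]-JM;print("jig y",(d@JY*1e3).round(2),"x",(d@[JY[1],-JY[0]]*1e3).round(2))
E
python3 c.py
```

```text
t 6.33 shift mm [ 0.2 -0.3 20.3] turn [-0.05 -0.01 -0.1 ] F [-0.1 -0.1 -2.8] M [-0.08  0.04 -0.04] open 0.087 ff 20.0 pos [ 0.5561 -0.2194  0.1053]
jig y 2.81 x 0.27
```

move_arm --pt "0 0 5 0 0 0 1" --pt "0 0 10 0 0 0 1" --pt "0 0 13 0 0 0 1" --pt "0 0 14 0 0 0 1" --pt "0 0 15 0 0 0 1"

```text
clock: 6.95
tool_pos: [0.5564, -0.2195, 0.0907]
eef_rot: [0.783, 0.622, 0.0, 0.0]
contact_force: [0.6, -0.3, -1.3]
opening: 0.09
finger_force: 20.0
```

move_arm --pt "0 0 0.7 0 0 0 1" --pt "0 0 1.4 0 0 0 1" --pt "0 0 2 0 0 0 1" --pt "0 0 2 0 0 0 1"

```text
clock: 7.45
tool_pos: [0.5563, -0.2195, 0.0887]
eef_rot: [0.783, 0.623, 0.0, -0.0]
contact_force: [-0.2, 0.3, -1.4]
opening: 0.085
finger_force: 20.0
```

```bash
python3 c.py
```

```text
t 7.45 shift mm [ 0.2 -0.5  3.7] turn [-0.   -0.01 -0.1 ] F [-0.2  0.3 -1.4] M [-0.07  0.04 -0.01] open 0.085 ff 20.0 pos [ 0.5563 -0.2195  0.0887]
jig y 2.82 x 0.5
```

move_arm --pt "0 0 0.7 0 0 0 1" --pt "0 0 1.4 0 0 0 1" --pt "0 0 2 0 0 0 1" --pt "0 0 2 0 0 0 1"

```text
clock: 7.95
tool_pos: [0.5563, -0.2195, 0.0866]
eef_rot: [0.783, 0.623, 0.0, -0.0]
contact_force: [-0.2, 0.3, -2.0]
opening: 0.088
finger_force: 20.0
```

move_arm --pt "0 0 0.5 0 0 0 1" --pt "0 0 1 0 0 0 1" --pt "0 0 1.4 0 0 0 1" --pt "0 0 1.4 0 0 0 1"

```text
clock: 8.45
tool_pos: [0.5563, -0.2195, 0.0852]
eef_rot: [0.783, 0.623, 0.0, -0.0]
contact_force: [-0.5, 0.3, -1.9]
opening: 0.088
finger_force: 20.0
```

```bash
python3 c.py
```

```text
t 8.45 shift mm [ 0.2 -0.5  0.2] turn [-0.   -0.01 -0.1 ] F [-0.5  0.3 -1.9] M [-0.01  0.01 -0.03] open 0.088 ff 20.0 pos [ 0.5563 -0.2195  0.0852]
jig y 2.83 x 0.5
```

Slid into the grooves without contact, nearly home. A few more small steps until light contact.

move_arm --pt "0 0 0.3 0 0 0 1" --pt "0 0 0.6 0 0 0 1" --pt "0 0 0.6 0 0 0 1"

```text
clock: 8.82
tool_pos: [0.5564, -0.2195, 0.085]
eef_rot: [0.783, 0.622, 0.0, 0.0]
contact_force: [-0.7, 0.6, 1.1]
opening: 0.091
finger_force: 20.0
```

move_arm --pt "0 0 0.3 0 0 0 1" --pt "0 0 0.5 0 0 0 1" --pt "0 0 0.5 0 0 0 1"

```text
clock: 9.2
tool_pos: [0.5564, -0.2195, 0.0849]
eef_rot: [0.783, 0.622, 0.0, 0.0]
contact_force: [-1.1, 0.6, 7.2]
opening: 0.088
finger_force: 20.0
```

```bash
python3 c.py
```

```text
t 9.2 shift mm [ 0.2 -0.6 -0.1] turn [ 0.02 -0.   -0.11] F [-1.1  0.6  7.2] M [ 0.09  0.5  -0.04] open 0.088 ff 20.0 pos [ 0.5564 -0.2195  0.0849]
jig y 2.76 x 0.6
```

move_arm --pt "0 0 -0.6 0 0 0 1" --pt "0 0 -0.6 0 0 0 0.85" --pt "0 0 -0.6 0 0 0 0.7" --pt "0 0 -0.6 0 0 0 0.6" --pt "0 0 -0.6 0 0 0 0.6"

```text
clock: 9.82
tool_pos: [0.5564, -0.2195, 0.0847]
eef_rot: [0.783, 0.622, 0.0, -0.0]
contact_force: [0.8, -1.2, -0.1]
opening: 0.399
finger_force: 0.0
```

move_arm --pt "0 0 -15 0 0 0 0.6" --pt "0 0 -45 0 0 0 0.6" --pt "0 0 -75 0 0 0 0.6" --pt "0 0 -80 0 0 0 1"

```text
clock: 10.32
tool_pos: [0.5578, -0.2201, 0.1676]
eef_rot: [0.783, 0.622, 0.001, 0.002]
contact_force: [0.2, 0.2, -0.0]
opening: 0.305
finger_force: 0.0
```

```bash
cat > see.py <<'E'
import sys
from h import *
for n in ("top","scene"):
    s=eyes.snapshot(n);W=wmap(s).reshape(-1,3);N=np.array([JY[1],-JY[0]])
    y=(W[:,:2]-JM)@JY*1e3;x=(W[:,:2]-JM)@N*1e3
    m=(W[:,2]>.106)&(W[:,2]<.126)&(abs(y)<90)&(abs(x)<12)
    if m.sum()>20:
        top=m&(W[:,2]>.112)
        print(n,m.sum(),"y",y[m].min().round(1),y[m].max().round(1),"x",x[top].mean().round(1),
         "top z at ends",[np.percentile(W[m&(a<y)&(y<b)][:,2],90).round(4) if (m&(a<y)&(y<b)).any() else None for a,b in((-70,-40),(-20,20),(40,75))])
    if n=="scene": cv2.imwrite("pics/"+sys.argv[1]+".png",cv2.resize(s["frame"][150:270,170:310],None,fx=4,fy=4,interpolation=cv2.INTER_CUBIC)[...,::-1])
E
python3 see.py seated; python3 c.py
```

```text
top 140 y 6.5 68.5 x -0.7 top z at ends [None, np.float64(0.1166), np.float64(0.1175)]
scene 310 y -61.5 68.1 x 2.7 top z at ends [np.float64(0.1152), np.float64(0.1156), np.float64(0.1155)]
t 10.43 shift mm [ 0.2 -0.9 80.5] turn [ 0.08  0.   -0.1 ] F [0.  0.  0.5] M [-0.06  0.05 -0.02] open 0.224 ff 0.0 pos [ 0.5566 -0.2196  0.1655]
jig y 2.79 x 0.83
```

View pics/seated.png

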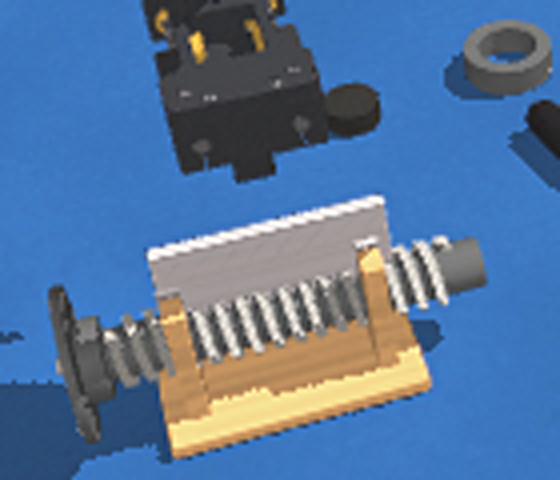

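The leaf sits level in the slots: its top edge runs from (150,252) to (385,203), all at about 115 mm, so it is home, and the fingers are clear of it. Next, the flange-end press at leaf y ≈ −50.

move_arm --pt "-25 0 0 0 0 0 1" --pt "-50 0 0 0 0 0 1" --pt "-50 0 20 0 0 0 1" --pt "-50 0 38 0 0 0 1" --pt "-50 0 42 0 0 0 1" --newtons 15

```text
clock: 11.05
tool_pos: [0.544, -0.2669, 0.1206]
eef_rot: [0.782, 0.623, -0.001, -0.002]
contact_force: [-0.0, -0.6, -0.8]
opening: 0.003
finger_force: 0.0
```

move_arm --pt "0 0 0 0 0 0 1" --pt "0 0 0 0 0 0 1"

```text
clock: 11.3
tool_pos: [0.5456, -0.2681, 0.1233]
eef_rot: [0.782, 0.623, 0.0, 0.0]
contact_force: [-0.1, -0.1, 0.1]
opening: 0.007
finger_force: 0.0
```

```bash
python3 c.py
```

```text
t 11.3 shift mm [50.  -1.  38.2] turn [ 0.05  0.   -0.08] F [-0.1 -0.1  0.1] M [-0.09  0.08 -0.03] open 0.007 ff 0.0 pos [ 0.5456 -0.2681  0.1233]
jig y -47.02 x 0.9
```

move_arm --pt "0 -0.5 3 0 0 0 1" --pt "0 -0.5 6 0 0 0 1" --pt "0 -0.5 7 0 0 0 1" --pt "0 -0.5 7.6 0 0 0 1" --pt "0 -0.5 7.6 0 0 0 1"

```text
clock: 11.92
tool_pos: [0.5449, -0.2682, 0.1155]
eef_rot: [0.783, 0.623, 0.0, 0.0]
contact_force: [-1.1, -1.0, 2.9]
opening: 0.002
finger_force: 1.4
```

move_arm --pt "0 0 0.3 0 0 0 1" --pt "0 0 0.6 0 0 0 1" --pt "0 0 0.6 0 0 0 1"

```text
clock: 12.3
tool_pos: [0.5453, -0.2683, 0.1154]
eef_rot: [0.783, 0.623, 0.0, 0.001]
contact_force: [-0.6, 0.8, 6.6]
opening: 0.002
finger_force: 3.3
```

```bash
python3 c.py
```

```text
t 12.3 shift mm [50.2 -0.8 30.4] turn [ 0.1   0.01 -0.1 ] F [-0.6  0.8  6.6] M [0.07 0.18 0.03] open 0.002 ff 3.3 pos [ 0.5453 -0.2683  0.1154]
jig y -47.24 x 0.64
```

move_arm --pt "0 0 0.1 0 0 0 1" --pt "0 0 0.1 0 0 0 1" --pt "0 0 -5 0 0 0 1" --pt "0 0 -25 0 0 0 1" --pt "40 0 -25 0 0 0 1"

```text
clock: 12.92
tool_pos: [0.5533, -0.2336, 0.1409]
eef_rot: [0.785, 0.62, -0.001, 0.002]
contact_force: [0.4, 0.4, 0.1]
opening: 0.006
finger_force: 0.0
```

move_arm --pt "40 0 0 0 0 0 1" --pt "60 0 0 0 0 0 1" --pt "60 0 12 0 0 0 1" --pt "60 0 16 0 0 0 1" --pt "60 0 16 0 0 0 1"

```text
clock: 13.55
tool_pos: [0.566, -0.1728, 0.1228]
eef_rot: [0.783, 0.621, -0.001, -0.0]
contact_force: [-0.3, -0.8, 0.3]
opening: 0.008
finger_force: 0.0
```

```bash
python3 c.py
```

```text
t 13.55 shift mm [-47.4   0.7  37.9] turn [-0.09  0.08 -0.26] F [-0.3 -0.8  0.3] M [-0.03  0.06  0.01] open 0.008 ff 0.0 pos [ 0.566  -0.1728  0.1228]
jig y 50.48 x -0.46
```

Jig y 50 is leaf y ≈ +47, which is good. Press at the far end.

move_arm --pt "2 1 3 0 0 0 1" --pt "2 1 5.5 0 0 0 1" --pt "2 1 6.5 0 0 0 1" --pt "2 1 7.2 0 0 0 1" --pt "2 1 7.2 0 0 0 1"

```text
clock: 14.18
tool_pos: [0.5685, -0.1689, 0.1164]
eef_rot: [0.783, 0.623, 0.0, 0.0]
contact_force: [0.2, 0.2, -0.3]
opening: 0.004
finger_force: 0.0
```

move_arm --pt "0 0 0.3 0 0 0 1" --pt "0 0 0.6 0 0 0 1" --pt "0 0 0.6 0 0 0 1"

```text
clock: 14.55
tool_pos: [0.5685, -0.1689, 0.1158]
eef_rot: [0.783, 0.623, 0.0, -0.0]
contact_force: [-0.4, 0.0, -0.6]
opening: 0.006
finger_force: 0.0
```

```bash
python3 c.py
```

```text
t 14.55 shift mm [-51.8  -1.   30.8] turn [-0.   -0.01 -0.1 ] F [-0.4  0.  -0.6] M [-0.09  0.12 -0.02] open 0.006 ff 0.0 pos [ 0.5685 -0.1689  0.1158]
jig y 54.81 x 1.11
```

move_arm --pt "-2 -0.5 0.3 0 0 0 1" --pt "-2 -0.5 0.6 0 0 0 1" --pt "-2 -0.5 0.9 0 0 0 1" --pt "-2 -0.5 0.9 0 0 0 1"

```text
clock: 15.05
tool_pos: [0.568, -0.171, 0.1154]
eef_rot: [0.783, 0.622, 0.0, 0.0]
contact_force: [-0.1, 0.2, 5.1]
opening: 0.002
finger_force: 2.6
```

```bash
python3 c.py
```

```text
t 15.05 shift mm [-49.6  -1.   30.4] turn [ 0.06  0.   -0.11] F [-0.1  0.2  5.1] M [-0.06  0.12 -0.01] open 0.002 ff 2.6 pos [ 0.568  -0.171   0.1154]
jig y 52.65 x 1.06
```

Both ends give .1154 under 5–7 N, so there is no rocking. Hold a moment, then lift clear.

move_arm --pt "0 0 0.15 0 0 0 1" --pt "0 0 0.15 0 0 0 1" --pt "0 0 0.15 0 0 0 1" --pt "0 0 -5 0 0 0 1" --pt "0 0 -30 0 0 0 1"

```text
clock: 15.68
tool_pos: [0.5662, -0.1703, 0.1438]
eef_rot: [0.783, 0.623, -0.001, -0.002]
contact_force: [0.5, -0.2, -0.3]
opening: 0.006
finger_force: 0.0
```

move_arm --pt "0 0 -40 0 0 0 1" --pt "30 0 -60 0 0 0 1" --pt "80 0 -60 0 0 0 1" --pt "110 0 -60 0 0 0 1" --pt "110 0 -60 0 0 0 1"

```text
clock: 16.3
tool_pos: [0.5926, -0.0599, 0.2047]
eef_rot: [0.781, 0.625, 0.001, -0.001]
contact_force: [-0.6, -0.2, -0.6]
opening: 0.003
finger_force: 0.0
```

```bash
python3 see.py final; python3 - <<'E'
from h import *
s=eyes.snapshot("top");cv2.imwrite("pics/finaltop.png",s["frame"][...,::-1]);print(r.get_state()["clock"])
E
```

```text
top 265 y -60.9 55.9 x -1.1 top z at ends [np.float64(0.117), np.float64(0.1176), np.float64(0.1171)]
scene 314 y -61.5 67.9 x 2.3 top z at ends [np.float64(0.1148), np.float64(0.115), np.float64(0.1154)]
16.45
```

View pics/final.png

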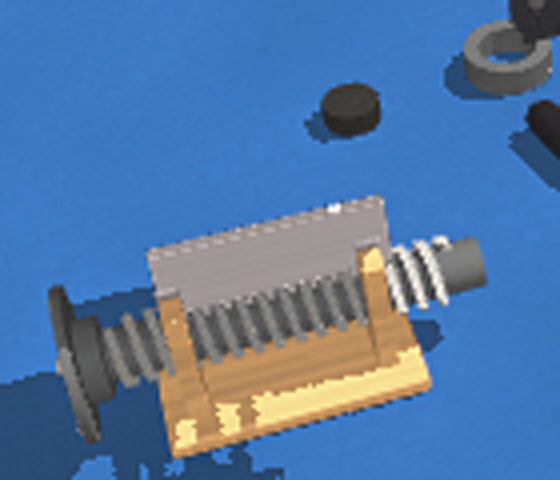

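The leaf stays level in the jig, its top edge running from (150,250) to (383,200) at about 115 mm. The foot and nut are where they were and the arm is clear.

```bash
python3 -c "
from plant import finish_job
print(finish_job())"
```

```text
the job is handed in; nothing more can be done
None
```

The coarse leaf is seated home and flat in the thread and has been let go; light presses (5–7 N) near the flange end and then the far end found no rocking, and the job is handed in at about 16.5 s.

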